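Roll a glued paddle through the crank press and weigh it down

TASK

Lift the walnut paddle off its cork block and lay it gently and flat on the bed of the roller press, blade inside the bed's low lips and handle sticking straight out over the open front edge, and let go of it. Then take the crank by its upright wooden grip and wind it clockwise, without letting go of the grip on the way, until the bed has carried the blade under the roller and stands fully at the other end of its travel. Finally set the brass weight gently upright on the middle of the blade and leave it all there, with the hand roller, the clamp and the ball tray undisturbed.

Things in the scene. Friction and masses are not known exactly. Their poses are not given: they have to be found in the camera images.
- bed_centre (a point): Centre of the press bed's upper face (where the blade's centre belongs), 50 mm above the bench. x points from the open front edge (50 mm away) to the back lip; y is the way it travels when the crank is wound clockwise. Lips 3.5 mm high at the back and both y sides, inner faces 84 mm from this point; none in front. Only bench lies under the overhanging paddle handle.
- bed (a joint): Travel of the aluminium bed along its +y, in m: it starts between 0 and 0.015 (loading end, clear of the roller) and ends at a stop at 0.262. One clockwise turn of the crank moves it 0.104 m, so about two and a half turns run it through. It stays where it is left.
- roller_lift (a joint): Height in m by which the sprung rubber roller is pushed up: 0 at rest, about 0.002 while the 7 mm blade is under it. Roller 32 mm across, 130 mm long, along the bed's x, half-way along the travel (0.13 m), underside 5 mm above the bed, load 6 to 8 N. It hangs in a C-shaped iron frame: beam 50 mm wide in y, top at 140 mm, post at the back, front open.
- crank_axis (a point): Point on the crank's vertical axis on top of the press frame, at the height of the middle of the grip (190 mm above the bench); fixed to the press, its axes are parallel to the bed's.
- crank (a joint): Angle of the crank in rad, growing clockwise seen from above; at 0 the arm points along the bed's +y (it starts between 0 and 0.9 rad). 15.8 rad at the far stop. Light to turn: about 2 to 4 N at the grip.
- grip_centre (a point): Middle of the crank's upright wooden grip: a cylinder 22 mm across and 50 mm high (from 166 to 216 mm above the bench) that spins freely on its pin, 50 mm from the crank axis. The steel crank arm lies below it, top face 163 mm above the bench.
- paddle_blade (a point): Centre of the round blade of the bare walnut paddle (blade 150 mm across, 7 mm thick; this point is half-way through its thickness). The paddle weighs about 120 g; its x axis points from the handle to the blade, z up. It starts flat on a square cork block 112 x 112 x 20 mm, its handle overhanging the block.
- paddle_handle (a point): Middle of the paddle's straight handle, 115 mm from the blade's centre along the paddle's -x; handle 105 mm long, 28 mm wide, 22 mm thick, centred on the blade's thickness (7.5 mm deeper each side, so it must hang clear in front of the bed); begins 65 mm from the blade centre.
- weight_centre (a point): Centre (half-way up) of the squat brass weight, 56 mm tall, about 0.5 kg: a disc 52 mm across and 24 mm high, a neck, and on top a knob 30 mm across that takes the upper 18 mm. It starts upright on the bench.
- brayer: Chrome hand roller with a wooden handle lying on the bench (about 175 x 102 x 40 mm), origin on the bench under its cylinder. Leave it alone.
- clamp: Dark cast-iron C-clamp with red screw handle lying flat on the bench (about 180 x 120 x 14 mm), origin under the middle. Leave it alone.
- ball_tray: Small wooden tray 90 x 140 x 22 mm with two orange table tennis balls fixed in it, origin under its middle. Leave it alone.
There are look-alikes about, which are no part of the job. What is shaped like the part that bears paddle_blade but blue is not meant.

How it is judged:
By the outcome, as a careful person would: the job done as asked, in the order asked, and still so for the second after the job is handed in, with the robot touching nothing.
It also fails if it takes over 72 s, if anything falls off the work surface, if the arm or the gripper's body presses on something with over 40 N, if the wrist force passes 120 N, or if a joint passes its speed limit or range.

ROBOT

A 6-joint arm with a two-finger parallel gripper is mounted at the origin on the work surface. World frame = base frame: x ahead of the robot, y to its left, z up, the work surface at z = 0. Lengths are in m, angles in rad, forces in N, time in s.
With the tool pointing down it reaches from about 0.35 to 0.85 m from the base axis. Payload 8.1 kg.
Tool frame: the origin (TCP) lies midway between the tips of the shut fingers; the grasp point (between the pads) lies behind it (bot.grip_point_offset is the z of the grasp point in the tool frame, in m); z points along the fingers, y is the line along which they close (so a half turn about z gives the same grasp; the last joint's range is limited). The gripper opens to 93 mm and grips with 3 to 60 N. Pads are 15 mm wide; open, the fingers measure 128 mm over their backs; the gripper's body (75 mm by 188 mm) begins 65 mm behind the grasp point.
Start: joints at [-0.085, 0.13, 1.488, -0, 1.523, -0.085], TCP at [0.6, 0, 0.219] pointing down, gripper open.
Joint ranges: [-2.96, 2.96], [-0.89, 2.26], [0.02, 2.5], [-1.34, 4.48], [0, 2.73], [-2.66, 2.66]. Speed limits (rad/s): [2.39, 2.39, 2.79, 3.14, 3.14, 3.14].

INTERFACE

Orientations are given as a 3x3 rotation matrix whose columns are the frame's x, y, z axes.
In Python, from workcell import sensors, camera, camera_model, bot, spotter gives the robot as it stands. The module is installed in compiled form; this text tells all that it offers.
- The arm moves only by the shell command python3 -m pendant 'ROWS' [FORCE]. ROWS is JSON, a list of rows, each an object with "linear": the shift along the world's x, y, z in mm, a list of three; "twist": the turn, a rotation vector about the world's x, y, z in degrees, a list of three; "gripper": the opening, from 0 (shut) to 1 (fully open). In form: [{"linear": [x, y, z], "twist": [rx, ry, rz], "gripper": gripper}, ...]. A call has 1 to 20 rows; each row is the pose to reach, as a shift and turn from the pose commanded when the call began; what a row does not reach only later rows make up. A row lasts 1/10 s, in which the tool goes at most 50 mm and 8.59 degrees, less where a joint would pass 70% of its speed; a pose out of reach is approached as far as the arm can. A call with a gripper value outside its range is refused whole. The fingers move at their own pace and stop on an object; FORCE is the grip in N (left out, the last holds). Time passes only in rows, so rows that repeat a pose let the fingers close. It gives the time, the measured TCP pose, the force, the opening and the grip force at its end, in the units of the state.
- sensors.read_state(): the state, without advancing time (a new reading comes with each control period).
- camera(name): name is "scene" or "side" or "wrist"; returns the picture (480x640x3 uint8, red, green, blue); there is no depth.
- camera_model(name): a dict with "fx", "fy", "cx", "cy" (pixels), "dist" ([k1, k2, p1, p2, k3] as OpenCV has them; the pictures are not rectified), "R" (3x3) and "t" (3): a world point X has camera coordinates R X + t; the wrist camera has in their place "T_tool_cam" (4x4, takes a point from camera to tool coordinates, whose origin is the TCP and whose axes are the flange's). Camera axes: x right, y down, z forward; pixel columns grow to the right and rows downward; lengths in m; the calibration is good to about 2 mm. A picture is of the moment at which its call begins: read the wrist's pose just before it. camera_model takes no time and is no camera call.
- bot.close_job(): hands the job in; it is judged then, once.
Trained networks look in the newest picture that a camera, given by its name, has taken for a name from the list of things; names that differ only in an ending like _2 or _b are one class to them, and where a whole thing is asked for, a point or a joint stands for the part that bears it (a point fixed in the world has none). Each returns a list of dicts, best first, with "score" (0 to 1); they miss things now and then, are a little off and sometimes report something else, mostly with a low value. They report only what shows in the picture. A call takes as long as a camera call. They do not tell look-alikes from the thing itself.
- spotter.recognise(camera, label): "position" ([column, row] in pixels, amid what is visible of it).
- spotter.regions_of(camera, label): "region" (480x640 bool, what is visible of it) and "position" ([column, row] in pixels, amid what is visible of it).
- spotter.landmark_of(camera, label): "position" ([column, row] in pixels: a listed point, or the origin of a listed thing).
The state is a dict: "t": time; "joints": joint angles; "qd": joint speeds; "tau": joint torques, N m; "position": TCP position; "eef_rot": TCP orientation; "force": force on the tool from outside, world axes, zero at the start; "torque": the same for the moment, N m; "grip_width": opening from 0.0 (shut) to 1.0 (fully open); "finger_force": force on a finger pad.
Only numpy, scipy, OpenCV 4.12 (cv2) and the standard library are available. Lean on these libraries where they do the work, as an engineer would, in place of code of your own. Each camera call takes 0.05 s, during which the arm holds its last target. There are 200 camera calls.

## Working session

There is one attempt and no reset: what is moved stays moved. The work goes in short steps, Python scripts to look and compute and a shell command to move; the robot and the scene stay as the last step left them, time stands still between calls to the robot, and variables do not carry over. Pictures are saved under pics/ and viewed, at most 10 in all, crops included, and the job is handed in when it is done.

```bash
mkdir -p pics; python3 - <<'E'
from workcell import sensors,camera,camera_model,bot,spotter
import cv2,numpy as np
ims=[]
for c in ["scene","side"]:
    im=camera(c); cv2.imwrite(f"pics/{c}0.png",im[:,:,::-1])
    m=camera_model(c); print(c,{k:np.round(v,3).tolist() for k,v in m.items()})
    for l in ["bed_centre","crank_axis","grip_centre","paddle_blade","paddle_handle","weight_centre","brayer","clamp","ball_tray"]:
        print(l,[(np.round(d["position"],1).tolist(),round(float(d["score"]),2)) for d in spotter.landmark_of(c,l)[:4]])
print(bot.grip_point_offset, camera_model("wrist")["T_tool_cam"])
s=sensors.read_state();print(s["t"],s["position"],s["eef_rot"])
E
```

```text
scene {'fx': 437.991, 'fy': 437.991, 'cx': 326.634, 'cy': 233.025, 'dist': [-0.016, 0.0, 0.0, 0.0, 0.0], 'R': [[-0.702, 0.712, -0.02], [0.547, 0.522, -0.654], [-0.456, -0.47, -0.756]], 't': [0.348, -0.223, 1.532]}
bed_centre [([313.7, 264.8], 0.64)]
crank_axis [([346.8, 249.7], 0.86)]
grip_centre [([346.8, 272.2], 0.55), ([244.9, 211.1], 0.25)]
paddle_blade [([245.8, 207.0], 0.65), ([313.7, 167.9], 0.65)]
paddle_handle [([260.6, 186.1], 0.86), ([346.7, 159.1], 0.55), ([246.4, 209.0], 0.23)]
weight_centre [([297.0, 201.2], 0.56)]
brayer [([210.2, 254.6], 0.86), ([347.3, 251.6], 0.69)]
clamp [([194.6, 199.8], 0.77)]
ball_tray [([486.2, 351.9], 0.95)]
side {'fx': 540.358, 'fy': 540.358, 'cx': 319.36, 'cy': 250.259, 'dist': [-0.094, 0.0, 0.0, 0.0, 0.0], 'R': [[0.975, -0.223, -0.003], [-0.147, -0.634, -0.759], [0.168, 0.74, -0.651]], 't': [-0.506, 0.191, 1.353]}
bed_centre [([340.5, 265.5], 0.67)]
crank_axis [([328.8, 200.6], 0.69)]
grip_centre [([337.0, 189.1], 0.5)]
paddle_blade [([370.3, 366.6], 0.83), ([235.4, 398.8], 0.71)]
paddle_handle [([189.1, 389.2], 0.96), ([336.2, 397.2], 0.93)]
weight_centre [([304.9, 343.5], 0.94)]
brayer [([433.7, 344.3], 0.92)]
clamp [([428.3, 431.5], 0.69)]
ball_tray [([340.8, 262.8], 0.3)]
-0.0188 [[ 5.87713431e-04 -9.68894471e-01 -2.47473552e-01  6.75470156e-02]
 [ 9.99999718e-01  6.85006063e-04 -3.07044213e-04  1.88410020e-03]
 [ 4.67014324e-04 -2.47473301e-01  9.68894601e-01 -1.64471988e-01]
 [ 0.00000000e+00  0.00000000e+00  0.00000000e+00  1.00000000e+00]]
1.0 [6.00028031e-01 2.87702362e-05 2.18665882e-01] [[-1.39520538e-05  9.99999998e-01  5.75751265e-05]
 [ 1.00000000e+00  1.39527987e-05 -1.29373708e-05]
 [-1.29381741e-05  5.75749460e-05 -9.99999998e-01]]
```

```bash
cat > h.py <<'E'
import numpy as np,cv2
from workcell import camera_model,sensors
def cam(c,s=None):
    m=camera_model(c);K=np.array([[m["fx"],0,m["cx"]],[0,m["fy"],m["cy"]],[0,0,1]]);d=np.array(m["dist"],float)
    if "R" in m: return K,d,np.array(m["R"]),np.array(m["t"])
    s=s or sensors.read_state();T=np.eye(4);T[:3,:3]=s["eef_rot"];T[:3,3]=s["position"]
    W=np.linalg.inv(T@np.array(m["T_tool_cam"]));return K,d,W[:3,:3],W[:3,3]
def ray(c,px,s=None):
    K,d,R,t=cam(c,s);u=cv2.undistortPoints(np.array([[px]],float),K,d)[0,0]
    v=R.T@np.array([u[0],u[1],1]);return -R.T@t,v/np.linalg.norm(v)
def atz(c,px,z,s=None):
    o,v=ray(c,px,s);return o+v*(z-o[2])/v[2]
def tri(obs):
    A=np.zeros((3,3));b=np.zeros(3);r=[ray(*o) for o in obs]
    for o,v in r: P=np.eye(3)-np.outer(v,v);A+=P;b+=P@o
    x=np.linalg.solve(A,b);return x,[1e3*np.linalg.norm((np.eye(3)-np.outer(v,v))@(x-o)) for o,v in r]
def proj(c,X,s=None):
    K,d,R,t=cam(c,s);return cv2.projectPoints(np.array(X,float).reshape(-1,3),cv2.Rodrigues(R)[0],t,K,d)[0][:,0]
E
python3 - <<'E'
from h import *
np.set_printoptions(precision=4,suppress=True)
L=dict(bed=((313.7,264.8),(340.5,265.5),.05),axis=((346.8,249.7),(328.8,200.6),.19),grip=((346.8,272.2),(337,189.1),.19),
b1=((245.8,207),(370.3,366.6),.0235),b2=((313.7,167.9),(235.4,398.8),.0235),h1=((260.6,186.1),(336.2,397.2),.0235),h2=((346.7,159.1),(189.1,389.2),.0235),w=((297,201.2),(304.9,343.5),.028),brayer=((210.2,254.6),(433.7,344.3),0))
for k,(a,b,z) in L.items(): print(k,*tri([("scene",a),("side",b)]),atz("scene",a,z)[:2],atz("side",b,z)[:2])
E
python3 -c "
import cv2,numpy as np
a=cv2.imread('pics/scene0.png');b=cv2.imread('pics/side0.png')
cv2.imwrite('pics/a.png',cv2.resize(a[90:420,130:560],(780,600)));cv2.imwrite('pics/b.png',cv2.resize(b[120:480,120:560],(733,600)))"
```

```text
bed [0.587  0.0413 0.0496] [np.float64(0.04679335950001923), np.float64(0.046793359500052735)] [0.5872 0.0415] [0.5868 0.041 ]
axis [0.575  0.1466 0.1934] [np.float64(4.070044049818973), np.float64(4.0700440498190735)] [0.5688 0.1459] [0.5792 0.1479]
grip [0.6156 0.1925 0.1907] [np.float64(2.5544281454668587), np.float64(2.5544281454672957)] [0.6178 0.1915] [0.6139 0.1955]
b1 [ 0.5705 -0.2856  0.0338] [np.float64(1.5134929685769216), np.float64(1.51349296857712)] [ 0.564  -0.2942] [ 0.5747 -0.279 ]
b2 [ 0.2663 -0.2866  0.0062] [np.float64(2.8830377973708554), np.float64(2.883037797370965)] [ 0.2831 -0.272 ] [ 0.2643 -0.2968]
h1 [ 0.4739 -0.3376  0.0227] [np.float64(5.768392158371382), np.float64(5.7683921583713635)] [ 0.4688 -0.335 ] [ 0.4787 -0.3412]
h2 [ 0.1607 -0.2347  0.0071] [np.float64(4.285191845886726), np.float64(4.285191845886584)] [ 0.1704 -0.2211] [ 0.1666 -0.2499]
w [ 0.4409 -0.1867  0.0338] [np.float64(0.7995952457009098), np.float64(0.7995952457008464)] [ 0.4364 -0.191 ] [ 0.4424 -0.1824]
brayer [ 0.7503 -0.235   0.0017] [np.float64(0.153863516964891), np.float64(0.15386351696495953)] [ 0.7496 -0.2363] [ 0.7512 -0.2338]
```

View pics/a.png

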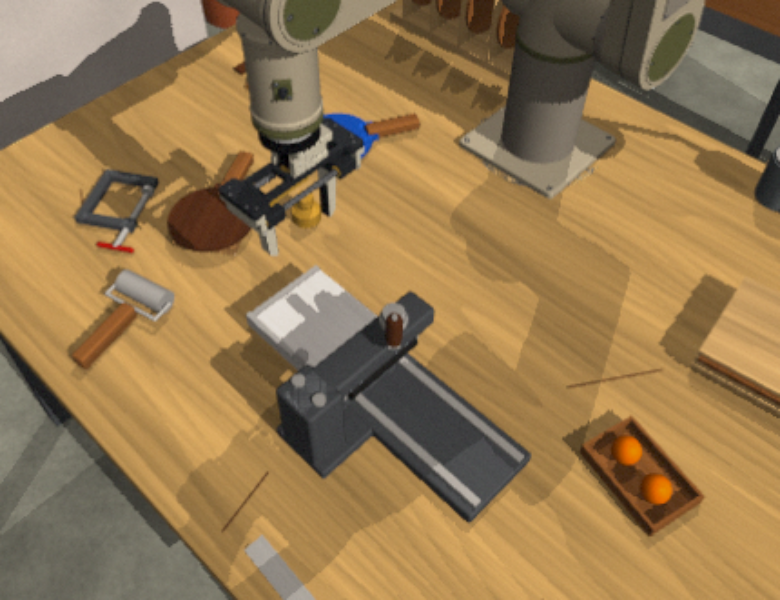

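View pics/b.png

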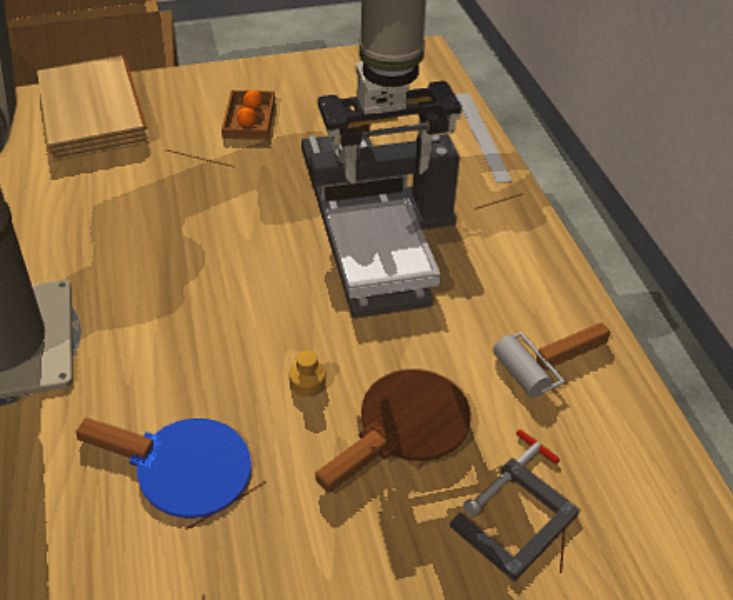

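The side view shows two paddles. The walnut one has its blade at (370,367) and its handle at (336,397). The blue look-alike is at (235,399). I choose the walnut one. The weight is at (305,343), and the press sits under the gripper with its post toward +x. I'll move over the paddle to check the choice up close and clear the view of the press.

```bash
python3 - <<'E'
from h import *
from workcell import camera,spotter
im=camera("wrist");s=sensors.read_state()
np.set_printoptions(precision=4,suppress=True)
for l,z in [("bed_centre",.05),("crank_axis",.19),("grip_centre",.19)]:
    for d in spotter.landmark_of("wrist",l)[:2]: print(l,d["position"],d["score"],atz("wrist",d["position"],z,s))
E
python3 -m pendant '[{"linear":[-90,-250,100],"twist":[0,0,-62],"gripper":1},{"linear":[-90,-250,100],"twist":[0,0,-62],"gripper":1},{"linear":[-90,-250,100],"twist":[0,0,-62],"gripper":1},{"linear":[-90,-250,100],"twist":[0,0,-62],"gripper":1},{"linear":[-90,-250,100],"twist":[0,0,-62],"gripper":1},{"linear":[-90,-250,100],"twist":[0,0,-62],"gripper":1},{"linear":[-90,-250,100],"twist":[0,0,-62],"gripper":1},{"linear":[-90,-250,100],"twist":[0,0,-62],"gripper":1},{"linear":[-90,-250,100],"twist":[0,0,-62],"gripper":1},{"linear":[-90,-250,100],"twist":[0,0,-62],"gripper":1}]'
python3 - <<'E'
from h import *
from workcell import camera,spotter
np.set_printoptions(precision=4,suppress=True)
s=sensors.read_state();im=camera("wrist");cv2.imwrite("pics/w1.png",im[:,:,::-1])
for l,z in [("paddle_blade",.0235),("paddle_handle",.0235),("weight_centre",.028)]:
    for d in spotter.landmark_of("wrist",l)[:2]: print(l,d["position"],d["score"],atz("wrist",d["position"],z,s))
r=spotter.regions_of("wrist","paddle_blade")[0];m=r["region"].astype(np.uint8)
print("reg",m.sum(),cv2.boundingRect(m)); np.save("reg.npy",m)
a=camera("scene");cv2.imwrite("pics/scene1.png",cv2.resize(a[190:400,230:450],(786,600 if 0 else 750))[:600,:,::-1])
for l,z in [("bed_centre",.05),("crank_axis",.19),("grip_centre",.19)]:
    for d in spotter.landmark_of("scene",l)[:2]: print(l,d["position"],d["score"],atz("scene",d["position"],z))
E
```

```text
bed_centre [293.4, 170.2] 0.55 [0.5883 0.0436 0.05  ]
t: 2.2
position: [0.51, -0.2499, 0.3185]
eef_rot: [[0.882, 0.471, -0.0], [0.471, -0.882, 0.0], [-0.0, -0.0, -1.0]]
force: [-0.1, -0.6, 0.3]
grip_width: 1.0
finger_force: 0.0
paddle_blade [255.9, 360.2] 0.97 [ 0.2784 -0.2922  0.0235]
paddle_blade [355.3, 167.3] 0.85 [ 0.5726 -0.2823  0.0235]
paddle_handle [185.3, 398.5] 0.92 [ 0.1733 -0.2299  0.0235]
paddle_handle [350.3, 253.7] 0.73 [ 0.4747 -0.3311  0.0235]
weight_centre [233.6, 219.9] 0.78 [ 0.4454 -0.1803  0.028 ]
reg 13983 (293, 101, 125, 198)
bed_centre [311.1, 263.0] 0.71 [0.5878 0.0319 0.05  ]
crank_axis [348.7, 253.6] 0.81 [0.5744 0.1574 0.19  ]
grip_centre [347.2, 270.3] 0.48 [0.6132 0.1884 0.19  ]
```

View pics/w1.png

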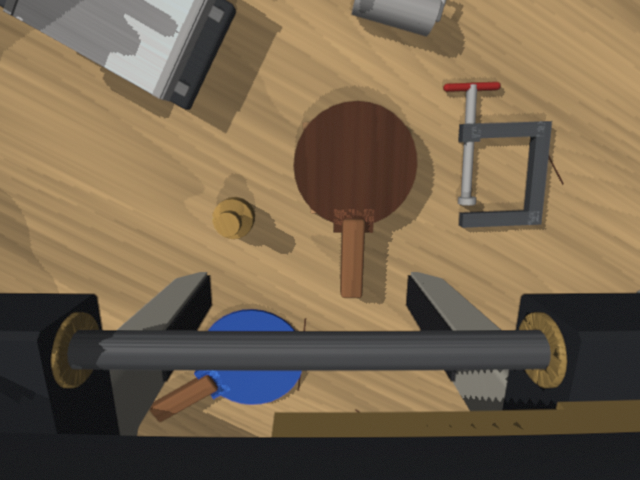

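View pics/scene1.png

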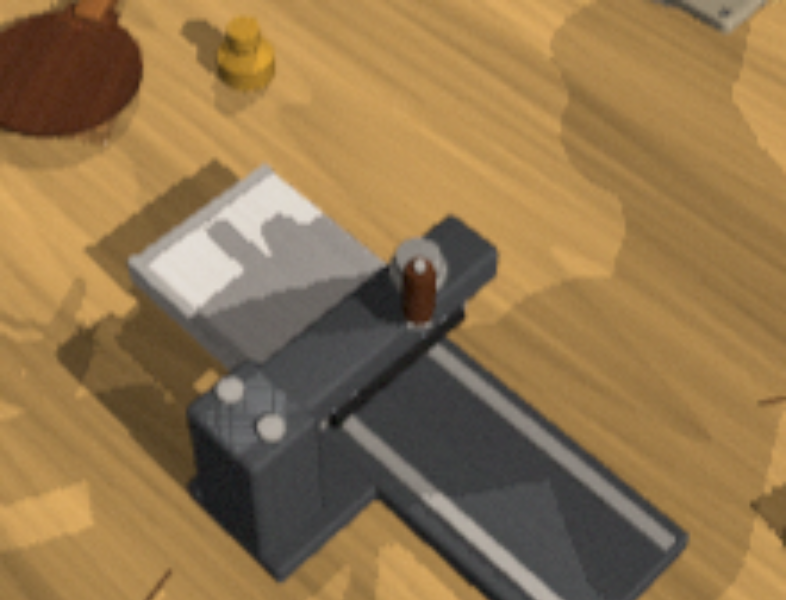

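The close view confirms it: the walnut blade is at (355,162) with its handle at (351,257). The blue one is at (250,357), and the clamp and brayer are well apart from both. The scene crop shows the empty bed, the C-frame and the grip at full-image (347,270).

```bash
python3 - <<'E'
from h import *
np.set_printoptions(precision=4,suppress=True)
s=sensors.read_state()
im=cv2.imread("pics/w1.png")
print("blade",atz("wrist",(355.5,162.3),.0265,s))
a=atz("wrist",(353,222),.0345,s);b=atz("wrist",(351.5,297),.0345,s);print("handle",a,b,np.linalg.norm(b-a),np.degrees(np.arctan2(*(a-b)[1::-1])))
m=np.load("reg.npy")
hsv=cv2.cvtColor(im,cv2.COLOR_BGR2HSV)
m2=(m>0); ys,xs=np.nonzero(m2); 
P=[]
for x,y in zip(xs,ys): P.append((x,y))
K,d,R,t=__import__("h").cam("wrist",s)
u=cv2.undistortPoints(np.array(P,float)[:,None],K,d)[:,0];v=np.c_[u,np.ones(len(u))]@R;o=-R.T@t
W=o+v*((.0265-o[2])/v[:,2])[:,None];hull=cv2.convexHull(W[:,:2].astype(np.float32))[:,0]
c0=np.array([.5726,-.2823])
th=np.radians(27.5);ax=np.array([np.cos(th),np.sin(th)])
h=hull[((hull-c0)@ax)>-0.03]
from scipy.optimize import least_squares
r=least_squares(lambda p:np.hypot(*(h-p[:2]).T)-p[2],[*c0,.075],loss="soft_l1",f_scale=.001);print("circle",r.x)
f=lambda x,y:(230+x*220/786,190+y*210/750)
def L(n,p,q,z):
    A=atz("scene",f(*p),z);B=atz("scene",f(*q),z);print(n,A,B,np.linalg.norm(B-A),np.degrees(np.arctan2(*(B-A)[1::-1])))
L("bed -y end",(265,168),(133,262),.0535)
L("bed front",(265,168),(385,265),.05)
L("bed back",(133,262),(255,362),.0535)
L("rail",(435,345),(680,545),.03)
L("beam end",(455,215),(497,250),.14)
L("beam side",(497,250),(320,395),.14)
L("beam -yside",(455,215),(190,410),.14)
L("wrist-ish hub",(419,262),(419,262),.163)
for z in(.19,.216): L("grip",(419,265),(419,318),z)
print("gripbottom",atz("scene",f(419,318),.166),"top",atz("scene",f(420,266),.216))
print("bed corner wrist",atz("wrist",(164,100),.0535,s),atz("wrist",(212,0),.0535,s))
E
```

```text
blade [ 0.578  -0.2793  0.0265]
handle [ 0.5139 -0.3113  0.0345] [ 0.427  -0.3588  0.0345] 0.09905197715404945 28.642980079617995
circle [ 0.5742 -0.2807  0.0746]
bed -y end [ 0.5381 -0.0482  0.0535] [ 0.6744 -0.0528  0.0535] 0.13636614071690273 -1.9510022354851915
bed front [ 0.5362 -0.0505  0.05  ] [0.5398 0.088  0.05  ] 0.138504964184796 88.49830699933237
bed back [ 0.6744 -0.0528  0.0535] [0.6718 0.0822 0.0535] 0.135030619608356 91.10457411464732
rail [0.5574 0.1569 0.03  ] [0.5623 0.3888 0.03  ] 0.23193248803900282 88.79409566273895
beam end [0.5214 0.1399 0.14  ] [0.5244 0.1823 0.14  ] 0.042569264887159404 85.90675571741944
beam side [0.5244 0.1823 0.14  ] [0.6949 0.1771 0.14  ] 0.1705725056502017 -1.7555459893514764
beam -yside [0.5214 0.1399 0.14  ] [0.7619 0.1241 0.14  ] 0.24102490093410636 -3.7598821007693686
wrist-ish hub [0.5831 0.1613 0.163 ] [0.5831 0.1613 0.163 ] 0.0 0.0
grip [0.6    0.1765 0.19  ] [0.6311 0.2054 0.19  ] 0.042419331954973265 42.85187593452388
grip [0.6146 0.1894 0.216 ] [0.6447 0.2174 0.216 ] 0.04108947749975557 42.85187593452384
gripbottom [0.6186 0.1943 0.166 ] top [0.6147 0.1904 0.216 ]
bed corner wrist [ 0.5379 -0.0575  0.0535] [ 0.6521 -0.0626  0.0535]
```

```bash
python3 -m pendant '[{"linear":[-37,-85,0],"twist":[0,0,0],"gripper":0.8},{"linear":[-37,-85,-50],"twist":[0,0,0],"gripper":0.8},{"linear":[-37,-85,-100],"twist":[0,0,0],"gripper":0.8},{"linear":[-37,-85,-150],"twist":[0,0,0],"gripper":0.8},{"linear":[-37,-85,-190],"twist":[0,0,0],"gripper":0.8},{"linear":[-37,-85,-230],"twist":[0,0,0],"gripper":0.8},{"linear":[-37,-85,-260],"twist":[0,0,0],"gripper":0.8},{"linear":[-37,-85,-285],"twist":[0,0,0],"gripper":0.8},{"linear":[-37,-85,-300],"twist":[0,0,0],"gripper":0.8},{"linear":[-37,-85,-311],"twist":[0,0,0],"gripper":0.8},{"linear":[-37,-85,-311],"twist":[0,0,0],"gripper":0.8},{"linear":[-37,-85,-311],"twist":[0,0,0],"gripper":0.3},{"linear":[-37,-85,-311],"twist":[0,0,0],"gripper":0.2},{"linear":[-37,-85,-311],"twist":[0,0,0],"gripper":0.2},{"linear":[-37,-85,-311],"twist":[0,0,0],"gripper":0.2},{"linear":[-37,-85,-311],"twist":[0,0,0],"gripper":0.2},{"linear":[-37,-85,-311],"twist":[0,0,0],"gripper":0.2}]' 45; python3 - <<'E'
from workcell import camera; import cv2
E
```

```text
t: 4.35
position: [0.4731, -0.335, 0.0078]
eef_rot: [[0.883, 0.469, 0.0], [0.469, -0.883, -0.0], [0.0, 0.0, -1.0]]
force: [-1.0, 0.2, 0.7]
grip_width: 0.332
finger_force: 0.2
```

```bash
python3 -m pendant '[{"linear":[0,0,0],"twist":[0,0,0],"gripper":0.1},{"linear":[0,0,0],"twist":[0,0,0],"gripper":0.1},{"linear":[0,0,0],"twist":[0,0,0],"gripper":0.1},{"linear":[0,0,0],"twist":[0,0,0],"gripper":0.1},{"linear":[0,0,8],"twist":[0,0,0],"gripper":0.1},{"linear":[0,0,20],"twist":[0,0,0],"gripper":0.1},{"linear":[0,0,40],"twist":[0,0,0],"gripper":0.1},{"linear":[0,0,70],"twist":[0,0,0],"gripper":0.1},{"linear":[0,0,100],"twist":[0,0,0],"gripper":0.1},{"linear":[0,0,120],"twist":[0,0,0],"gripper":0.1},{"linear":[0,0,120],"twist":[0,0,0],"gripper":0.1}]' 50; python3 - <<'E'
from h import *
from workcell import camera,spotter
np.set_printoptions(precision=4,suppress=True)
s=sensors.read_state();im=camera("wrist");b=camera("side")
cv2.imwrite("pics/lift.png",np.hstack([cv2.resize(im,(400,300)),cv2.resize(b[200:470,200:560],(400,300))])[:,:,::-1])
print(s["force"],s["torque"])
for c in("wrist","side"):
  for l in ["paddle_blade","paddle_handle"]:
    for d in spotter.landmark_of(c,l)[:2]: print(c,l,d["position"],d["score"],atz(c,d["position"],s["position"][2]+.016,s))
E
```

```text
t: 5.45
position: [0.4752, -0.3369, 0.1328]
eef_rot: [[0.883, 0.469, 0.006], [0.47, -0.883, -0.005], [0.003, 0.007, -1.0]]
force: [0.1, 0.5, -0.4]
grip_width: 0.303
finger_force: 49.9
[ 0.0723  0.4755 -0.3975] [-0.0361  0.1187 -0.0137]
wrist paddle_blade [303.2, 14.8] 0.83 [ 0.5758 -0.2826  0.1488]
wrist paddle_handle [309.2, 303.4] 0.7 [ 0.478  -0.3372  0.1488]
side paddle_blade [374.8, 330.7] 0.77 [ 0.5764 -0.2802  0.1488]
side paddle_blade [236.0, 397.0] 0.66 [ 0.2697 -0.3802  0.1488]
side paddle_handle [337.2, 363.3] 0.88 [ 0.4773 -0.3454  0.1488]
side paddle_handle [188.7, 384.1] 0.63 [ 0.1825 -0.3308  0.1488]
```

View pics/lift.png

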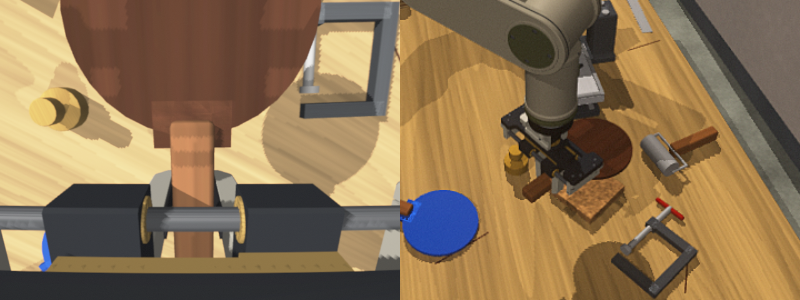

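The lift worked. The handle is held between the pads with the paddle level, and the cork block is left behind. Next I'll stage above the bed.

```bash
python3 -m pendant '[{"linear":[0,30,0],"twist":[0,0,-3],"gripper":0.1},{"linear":[0,70,0],"twist":[0,0,-6],"gripper":0.1},{"linear":[0,110,0],"twist":[0,0,-9],"gripper":0.1},{"linear":[0,150,0],"twist":[0,0,-12],"gripper":0.1},{"linear":[0,190,0],"twist":[0,0,-15],"gripper":0.1},{"linear":[0,230,0],"twist":[0,0,-18],"gripper":0.1},{"linear":[0,270,0],"twist":[0,0,-21],"gripper":0.1},{"linear":[0,305,0],"twist":[0,0,-24],"gripper":0.1},{"linear":[0,335,0],"twist":[0,0,-27],"gripper":0.1},{"linear":[0,355,0],"twist":[0,0,-29],"gripper":0.1},{"linear":[0,365,0],"twist":[0,0,-30],"gripper":0.1},{"linear":[0,371,0],"twist":[0,0,-30],"gripper":0.1},{"linear":[0,371,0],"twist":[0,0,-30],"gripper":0.1},{"linear":[0,371,0],"twist":[0,0,-30],"gripper":0.1}]'; python3 - <<'E'
from h import *
from workcell import camera,spotter
np.set_printoptions(precision=4,suppress=True)
s=sensors.read_state();a=camera("scene");b=camera("side")
cv2.imwrite("pics/sc2.png",a[:,:,::-1]);cv2.imwrite("pics/sd2.png",b[:,:,::-1])
A=cv2.resize(a[200:310,240:400],(800,550),interpolation=cv2.INTER_CUBIC)
cv2.imwrite("pics/st_a.png",A[:,:,::-1])
B=cv2.resize(b[170:320,270:470],(800,600),interpolation=cv2.INTER_CUBIC)
cv2.imwrite("pics/st_b.png",B[:,:,::-1])
z=s["position"][2]+.0157
for c in("scene","side"):
  for l,h in [("paddle_blade",z),("paddle_handle",z),("bed_centre",.05),("crank_axis",.19),("grip_centre",.19)]:
    for d in spotter.landmark_of(c,l)[:2]: print(c,l,d["position"],d["score"],atz(c,d["position"],h,s))
E
```

```text
t: 7.15
position: [0.4728, 0.0356, 0.1272]
eef_rot: [[0.999, -0.035, -0.001], [-0.035, -0.999, -0.0], [-0.001, 0.0, -1.0]]
force: [-0.0, -0.2, -0.5]
grip_width: 0.299
finger_force: 49.9
scene paddle_blade [310.2, 239.5] 0.9 [0.5817 0.0284 0.1429]
scene paddle_blade [314.5, 165.2] 0.88 [ 0.3663 -0.176   0.1429]
scene paddle_handle [337.8, 217.2] 0.89 [0.4743 0.0257 0.1429]
scene paddle_handle [195.5, 200.5] 0.55 [ 0.7073 -0.3138  0.1429]
scene bed_centre [313.8, 266.3] 0.71 [0.5906 0.0454 0.05  ]
scene bed_centre [347.4, 253.1] 0.65 [0.4929 0.0807 0.05  ]
scene crank_axis [346.4, 254.8] 0.94 [0.5809 0.1559 0.19  ]
scene crank_axis [483.5, 352.0] 0.53 [0.572  0.5252 0.19  ]
scene grip_centre [348.3, 269.1] 0.44 [0.6089 0.1879 0.19  ]
side paddle_blade [235.8, 400.4] 0.8 [ 0.2683 -0.3837  0.1429]
side paddle_blade [344.7, 240.4] 0.7 [0.5935 0.0325 0.1429]
side paddle_handle [298.8, 249.9] 0.75 [0.4717 0.0223 0.1429]
side paddle_handle [187.3, 387.2] 0.74 [ 0.1786 -0.3332  0.1429]
side crank_axis [329.0, 200.1] 0.65 [0.5803 0.15   0.19  ]
side grip_centre [338.5, 189.9] 0.68 [0.6169 0.1909 0.19  ]
```

View pics/st_b.png

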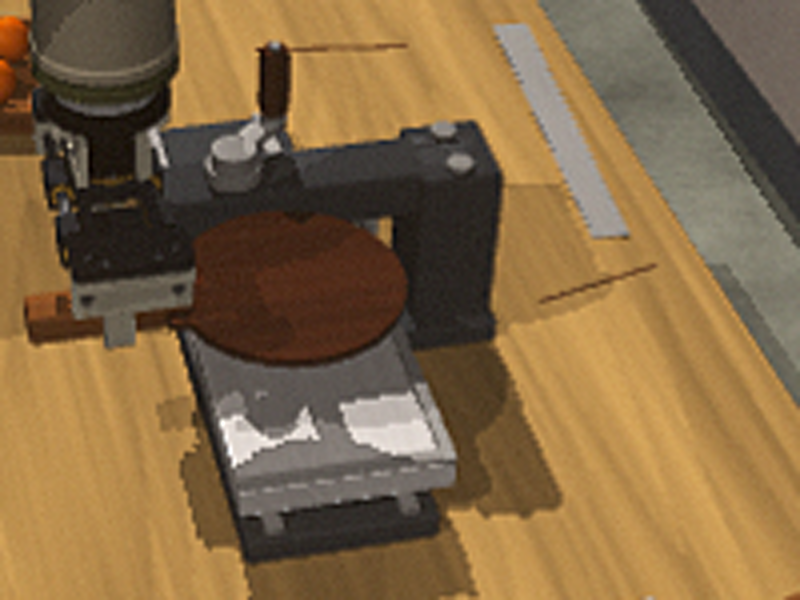

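View pics/st_a.png

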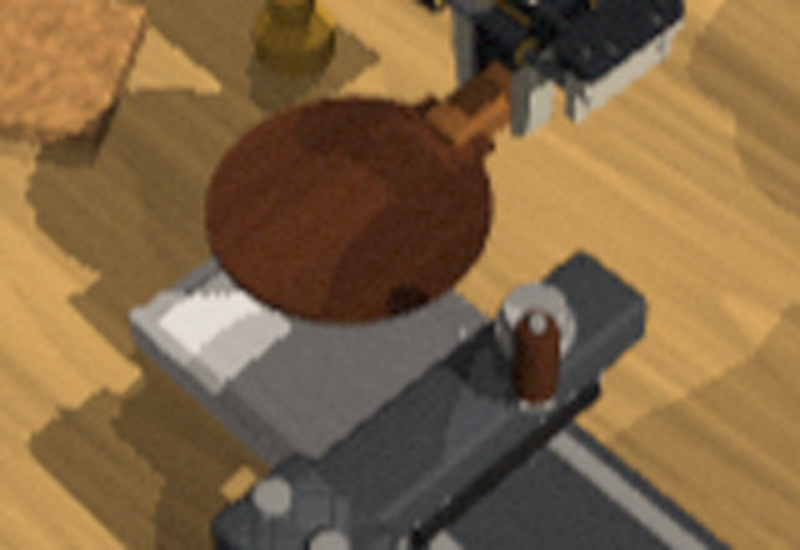

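The side crop shows the level blade at about (345,241) above the bed. The bed's near top corners are at about (329,292) and (384,286). The crank grip stands at (338,190). The scene crop agrees.

```bash
python3 - <<'E'
from h import *
np.set_printoptions(precision=4,suppress=True)
f=lambda x,y:(270+x/4,170+y/4); g=lambda x,y:(240+x/5,200+y/5)
print("side -y lip top L/R",atz("side",f(237,488),.0535),atz("side",f(457,462),.0535))
print("side white inner -y edge L/R",atz("side",f(236,466),.05),atz("side",f(436,450),.05))
print("side front edge",atz("side",f(183,330),.05))
print("side back inner",atz("side",f(436,448),.05),"outer up",atz("side",f(418,385),.0535))
print("scene corners",atz("scene",g(131,313),.0535),atz("scene",g(212,262),.0535),"inner",atz("scene",g(160,318),.05),atz("scene",g(215,392),.05))
s=sensors.read_state()
print("blade side",atz("side",f(300,288),.1429),"scene",atz("scene",g(349,210),.1429))
# fit crank axis: hub + grip
print("hub side",atz("side",f(236,150),.163),"scene",atz("scene",g(537,310),.163))
print("grip top side",atz("side",f(274,47),.216),"scene",atz("scene",g(537,320),.216))
print("grip tri top",tri([("side",f(274,47)),("scene",g(537,320))]),"bot",tri([("side",f(274,115)),("scene",g(537,395))]))
print("beam end",atz("side",f(165,135),.14),atz("side",f(165,190),.14),"sc",atz("scene",g(582,252),.14),atz("scene",g(645,302),.14))
from workcell import camera,spotter
E
```

```text
side -y lip top L/R [ 0.5329 -0.053   0.0535] [ 0.676  -0.0622  0.0535]
side white inner -y edge L/R [ 0.5378 -0.0301  0.05  ] [ 0.6676 -0.0451  0.05  ]
side front edge [0.5337 0.108  0.05  ]
side back inner [ 0.6681 -0.0433  0.05  ] outer up [0.6735 0.0138 0.0535]
scene corners [ 0.6747 -0.0569  0.0535] [ 0.6196 -0.0514  0.0535] inner [ 0.6643 -0.0449  0.05  ] [0.6763 0.0144 0.05  ]
blade side [0.5926 0.0261 0.1429] scene [0.5883 0.0337 0.1429]
hub side [0.5814 0.1535 0.163 ] scene [0.5798 0.1587 0.163 ]
grip top side [0.6166 0.1917 0.216 ] scene [0.614  0.1892 0.216 ]
grip tri top (array([0.6155, 0.1899, 0.2176]), [np.float64(0.6042947449942783), np.float64(0.6042947449940937)]) bot (array([0.6166, 0.1915, 0.1606]), [np.float64(1.1172524458443507), np.float64(1.1172524458442783)])
beam end [0.5448 0.2126 0.14  ] [0.5314 0.1504 0.14  ] sc [0.5236 0.1385 0.14  ] [0.5256 0.183  0.14  ]
```

```bash
python3 -m pendant '[{"linear":[1,6,-20],"twist":[0,0,0],"gripper":0.1},{"linear":[1,6,-45],"twist":[0,0,0],"gripper":0.1},{"linear":[1,6,-65],"twist":[0,0,0],"gripper":0.1},{"linear":[1,6,-78],"twist":[0,0,0],"gripper":0.1},{"linear":[1,6,-83],"twist":[0,0,0],"gripper":0.1},{"linear":[1,6,-85],"twist":[0,0,0],"gripper":0.1},{"linear":[1,6,-86],"twist":[0,0,0],"gripper":0.1},{"linear":[1,6,-86],"twist":[0,0,0],"gripper":0.1},{"linear":[1,6,-86],"twist":[0,0,0],"gripper":0.1}]'; python3 -m pendant '[{"linear":[0,0,-1],"twist":[0,0,0],"gripper":0.1},{"linear":[0,0,-2],"twist":[0,0,0],"gripper":0.1},{"linear":[0,0,-2],"twist":[0,0,0],"gripper":0.1},{"linear":[0,0,-2],"twist":[0,0,0],"gripper":0.1}]'; python3 - <<'E'
from workcell import sensors,camera
import cv2
print(sensors.read_state()["torque"])
b=camera("side");cv2.imwrite("pics/st_c.png",cv2.resize(b[170:320,270:470],(800,600),interpolation=cv2.INTER_CUBIC)[:,:,::-1])
E
```

```text
t: 8.65
position: [0.4747, 0.042, 0.0425]
eef_rot: [[0.999, -0.035, 0.001], [-0.035, -0.999, -0.0], [0.001, -0.0, -1.0]]
force: [-0.3, 0.1, -1.1]
grip_width: 0.301
finger_force: 49.9
t: 9.05
position: [0.4739, 0.042, 0.0396]
eef_rot: [[0.999, -0.035, -0.0], [-0.035, -0.999, -0.0], [-0.0, 0.0, -1.0]]
force: [-0.2, -0.3, 0.1]
grip_width: 0.294
finger_force: 49.9
[ 0.06079874  0.23016396 -0.00507477]
```

View pics/st_c.png

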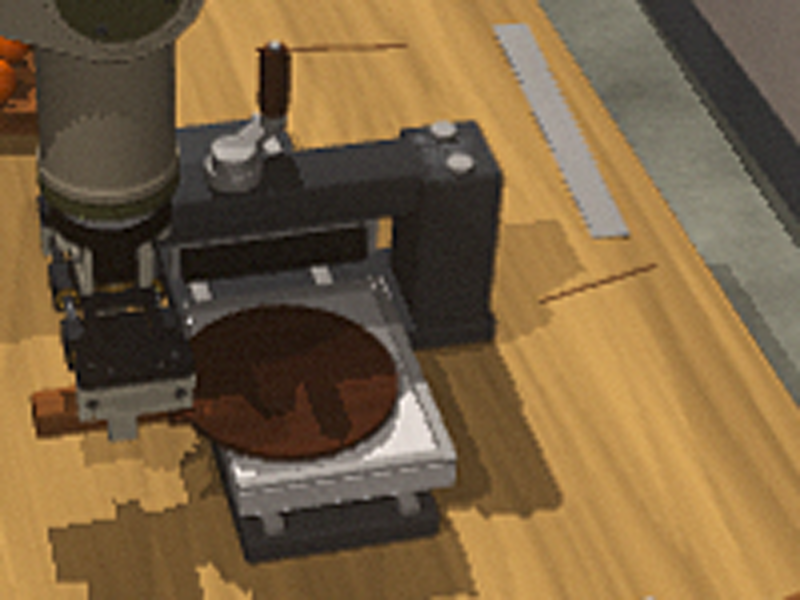

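The blade sits inside the lips with gaps on all sides, and the handle points straight out the front. I'll lower the last millimetre or two and check the force.

```bash
python3 -m pendant '[{"linear":[0,0,-0.5],"twist":[0,0,0],"gripper":0.1},{"linear":[0,0,-1],"twist":[0,0,0],"gripper":0.1},{"linear":[0,0,-1],"twist":[0,0,0],"gripper":0.1},{"linear":[0,0,-1],"twist":[0,0,0],"gripper":0.1}]';  python3 -m pendant '[{"linear":[0,0,-0.5],"twist":[0,0,0],"gripper":0.1},{"linear":[0,0,-1],"twist":[0,0,0],"gripper":0.1},{"linear":[0,0,-1],"twist":[0,0,0],"gripper":0.1},{"linear":[0,0,-1],"twist":[0,0,0],"gripper":0.1}]'; python3 -c "
from workcell import sensors
print(sensors.read_state()['torque'])"
```

```text
t: 9.5
position: [0.474, 0.042, 0.0386]
eef_rot: [[0.999, -0.035, -0.0], [-0.035, -0.999, 0.0], [-0.0, 0.0, -1.0]]
force: [-0.6, 0.2, 0.0]
grip_width: 0.294
finger_force: 49.9
t: 9.9
position: [0.4741, 0.042, 0.0377]
eef_rot: [[0.999, -0.035, 0.0], [-0.035, -0.999, 0.0], [0.0, -0.0, -1.0]]
force: [0.5, -0.5, 0.3]
grip_width: 0.3
finger_force: 49.9
[ 0.10549351  0.19953303 -0.01873996]
```

```bash
python3 -m pendant '[{"linear":[0,0,-0.5],"twist":[0,0,0],"gripper":0.1},{"linear":[0,0,-1],"twist":[0,0,0],"gripper":0.1},{"linear":[0,0,-1],"twist":[0,0,0],"gripper":0.1},{"linear":[0,0,-1],"twist":[0,0,0],"gripper":0.1}]'; python3 -c "
from workcell import sensors
print(sensors.read_state()['torque'])"
```

```text
t: 10.3
position: [0.4741, 0.042, 0.0372]
eef_rot: [[0.999, -0.035, 0.0], [-0.035, -0.999, -0.0], [0.0, 0.0, -1.0]]
force: [-4.3, 0.0, 6.6]
grip_width: 0.295
finger_force: 49.9
[ 0.09428845  0.51526275 -0.00953805]
```

```bash
python3 -m pendant '[{"linear":[0,0,0.5],"twist":[0,0,0],"gripper":0.1},{"linear":[0,0,0.7],"twist":[0,0,0],"gripper":0.35},{"linear":[0,0,0.7],"twist":[0,0,0],"gripper":0.5},{"linear":[0,0,0.7],"twist":[0,0,0],"gripper":0.7},{"linear":[0,0,0.7],"twist":[0,0,0],"gripper":0.7},{"linear":[0,0,0.7],"twist":[0,0,0],"gripper":0.7},{"linear":[0,0,15],"twist":[0,0,0],"gripper":0.7},{"linear":[0,0,45],"twist":[0,0,0],"gripper":0.7},{"linear":[0,0,90],"twist":[0,0,0],"gripper":0.7},{"linear":[0,0,140],"twist":[0,0,0],"gripper":0.7},{"linear":[0,0,190],"twist":[0,0,0],"gripper":0.7},{"linear":[0,0,223],"twist":[0,0,0],"gripper":0.7},{"linear":[0,0,223],"twist":[0,0,0],"gripper":0.7}]'; python3 - <<'E'
from h import *
from workcell import camera,spotter
np.set_printoptions(precision=4,suppress=True)
s=sensors.read_state();im=camera("wrist")
cv2.imwrite("pics/rel.png",im[:,:,::-1])
for l,h in [("paddle_blade",.0535),("paddle_handle",.0535),("bed_centre",.05),("crank_axis",.19),("grip_centre",.19)]:
    for d in spotter.landmark_of("wrist",l)[:2]: print(l,d["position"],d["score"],atz("wrist",d["position"],h,s))
E
```

```text
t: 11.6
position: [0.4769, 0.042, 0.2674]
eef_rot: [[0.999, -0.035, 0.011], [-0.035, -0.999, -0.0], [0.011, -0.0, -1.0]]
force: [0.2, -0.4, 0.5]
grip_width: 0.696
finger_force: 0.0
paddle_blade [306.8, 99.2] 0.6 [0.5897 0.0391 0.0535]
crank_axis [116.3, 96.2] 0.72 [0.5801 0.1571 0.19  ]
grip_centre [54.2, 33.6] 0.71 [0.6179 0.1902 0.19  ]
```

View pics/rel.png

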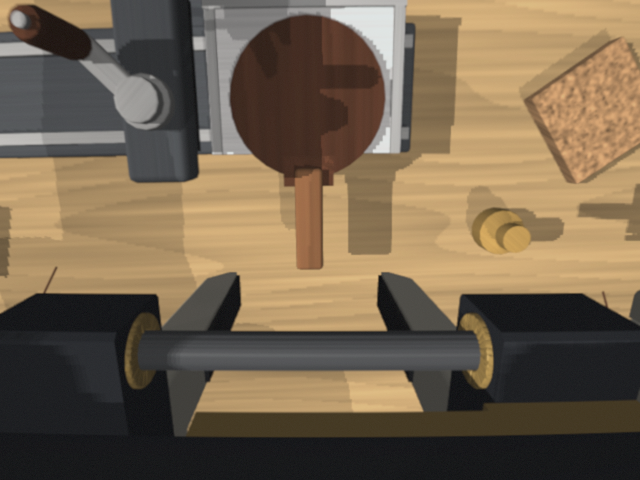

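The wrist view shows the blade centred between the lips and the handle straight out over the open front, with the fingers clear. The grip top is at (20,18) and the hub at (140,100). Next is the crank.

```bash
python3 -m pendant '[{"linear":[30,32,0],"twist":[0,0,0],"gripper":0.7},{"linear":[63,66,0],"twist":[0,0,0],"gripper":0.7},{"linear":[95,100,0],"twist":[0,0,0],"gripper":0.7},{"linear":[125,131,0],"twist":[0,0,0],"gripper":0.7},{"linear":[142,149,0],"twist":[0,0,0],"gripper":0.7},{"linear":[142,149,0],"twist":[0,0,0],"gripper":0.7},{"linear":[142,149,0],"twist":[0,0,0],"gripper":0.7},{"linear":[142,149,0],"twist":[0,0,0],"gripper":0.7}]'; python3 - <<'E'
from h import *
from workcell import camera,spotter
np.set_printoptions(precision=4,suppress=True)
s=sensors.read_state();im=camera("wrist")
cv2.imwrite("pics/cr.png",im[:,:,::-1]);print(s["position"])
for l,h in [("crank_axis",.19),("grip_centre",.19)]:
    for d in spotter.landmark_of("wrist",l)[:2]: print(l,d["position"],d["score"],atz("wrist",d["position"],h,s))
E
```

```text
t: 12.7
position: [0.6153, 0.1902, 0.2589]
eef_rot: [[0.999, -0.035, -0.001], [-0.035, -0.999, -0.001], [-0.001, 0.001, -1.0]]
force: [-0.1, 0.5, 0.5]
grip_width: 0.701
finger_force: 0.0
[0.6153 0.1902 0.2589]
crank_axis [358.4, 298.8] 0.82 [0.5818 0.1571 0.19  ]
grip_centre [307.0, 248.0] 0.7 [0.6186 0.1905 0.19  ]
```

View pics/cr.png

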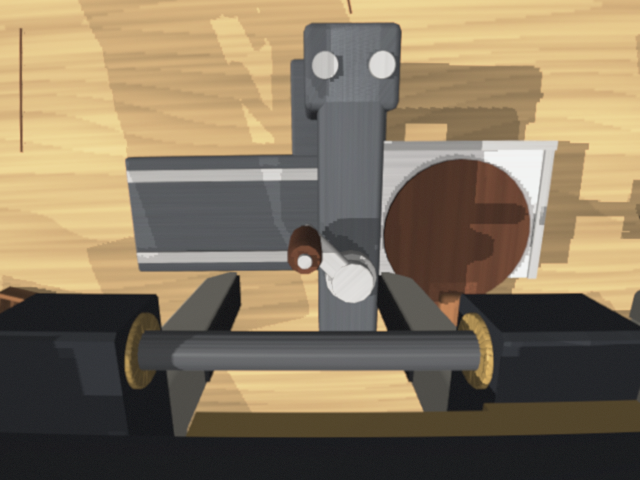

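The grip top is at (305,261), centred between the fingers, and the hub is at (352,278). I'll descend and close.

```bash
python3 - <<'E'
from h import *
s=sensors.read_state();print(atz("wrist",(305,261),.216,s),atz("wrist",(353,280),.165,s))
E
python3 -m pendant '[{"linear":[1.5,0,-25],"twist":[0,0,0],"gripper":0.7},{"linear":[1.5,0,-50],"twist":[0,0,0],"gripper":0.7},{"linear":[1.5,0,-72],"twist":[0,0,0],"gripper":0.7},{"linear":[1.5,0,-82],"twist":[0,0,0],"gripper":0.7},{"linear":[1.5,0,-82],"twist":[0,0,0],"gripper":0.7},{"linear":[1.5,0,-82],"twist":[0,0,0],"gripper":0.3},{"linear":[1.5,0,-82],"twist":[0,0,0],"gripper":0.1},{"linear":[1.5,0,-82],"twist":[0,0,0],"gripper":0.1},{"linear":[1.5,0,-82],"twist":[0,0,0],"gripper":0.1},{"linear":[1.5,0,-82],"twist":[0,0,0],"gripper":0.1},{"linear":[1.5,0,-82],"twist":[0,0,0],"gripper":0.1},{"linear":[1.5,0,-82],"twist":[0,0,0],"gripper":0.1},{"linear":[1.5,0,-82],"twist":[0,0,0],"gripper":0.1}]' 20
```

```text
[0.61829536 0.19158007 0.216     ] [0.5858791  0.15775442 0.165     ]
t: 14.15
position: [0.6177, 0.1913, 0.1779]
eef_rot: [[0.999, -0.035, 0.0], [-0.035, -0.999, 0.0], [0.0, -0.0, -1.0]]
force: [0.2, 2.4, 1.1]
grip_width: 0.229
finger_force: 20.0
```

```bash
python3 -m pendant '[{"linear":[3.8,-4.3,0],"twist":[0,0,0],"gripper":0.1},{"linear":[7.1,-9.5,0],"twist":[0,0,0],"gripper":0.1},{"linear":[12.1,-21.6,0],"twist":[0,0,0],"gripper":0.1},{"linear":[13.8,-34.5,0],"twist":[0,0,0],"gripper":0.1},{"linear":[13.8,-34.5,0],"twist":[0,0,0],"gripper":0.1},{"linear":[13.8,-34.5,0],"twist":[0,0,0],"gripper":0.1}]'; python3 -m pendant '[{"linear":[-1.7,-12.9,0],"twist":[0,0,0],"gripper":0.1},{"linear":[-6.7,-25,0],"twist":[0,0,0],"gripper":0.1},{"linear":[-14.6,-35.4,0],"twist":[0,0,0],"gripper":0.1},{"linear":[-25,-43.3,0],"twist":[0,0,0],"gripper":0.1},{"linear":[-37.1,-48.3,0],"twist":[0,0,0],"gripper":0.1},{"linear":[-50,-50,0],"twist":[0,0,0],"gripper":0.1},{"linear":[-50,-50,0],"twist":[0,0,0],"gripper":0.1},{"linear":[-50,-50,0],"twist":[0,0,0],"gripper":0.1}]'
```

```text
t: 14.75
position: [0.6301, 0.1547, 0.1777]
eef_rot: [[0.999, -0.036, -0.004], [-0.036, -0.999, -0.001], [-0.004, 0.001, -1.0]]
force: [-10.8, -1.3, 7.9]
grip_width: 0.232
finger_force: 20.0
t: 15.55
position: [0.5812, 0.1083, 0.1778]
eef_rot: [[0.999, -0.034, 0.0], [-0.034, -0.999, 0.004], [0.0, -0.004, -1.0]]
force: [-1.8, 12.6, 1.5]
grip_width: 0.232
finger_force: 20.0
```

```bash
python3 -m pendant '[{"linear":[-13.9,2.7,0],"twist":[0,0,0],"gripper":0.1},{"linear":[-26,7.7,0],"twist":[0,0,0],"gripper":0.1},{"linear":[-36.4,15.6,0],"twist":[0,0,0],"gripper":0.1},{"linear":[-44.3,26,0],"twist":[0,0,0],"gripper":0.1},{"linear":[-49.3,38.1,0],"twist":[0,0,0],"gripper":0.1},{"linear":[-51,51,0],"twist":[0,0,0],"gripper":0.1},{"linear":[-51,51,0],"twist":[0,0,0],"gripper":0.1},{"linear":[-51,51,0],"twist":[0,0,0],"gripper":0.1}]'; python3 -m pendant '[{"linear":[1.7,12.9,0],"twist":[0,0,0],"gripper":0.1},{"linear":[6.7,25,0],"twist":[0,0,0],"gripper":0.1},{"linear":[14.6,35.4,0],"twist":[0,0,0],"gripper":0.1},{"linear":[25,43.3,0],"twist":[0,0,0],"gripper":0.1},{"linear":[37.1,48.3,0],"twist":[0,0,0],"gripper":0.1},{"linear":[50,50,0],"twist":[0,0,0],"gripper":0.1},{"linear":[50,50,0],"twist":[0,0,0],"gripper":0.1},{"linear":[50,50,0],"twist":[0,0,0],"gripper":0.1}]'
```

```text
t: 16.35
position: [0.5299, 0.1586, 0.1778]
eef_rot: [[0.999, -0.033, -0.001], [-0.033, -0.999, 0.001], [-0.001, -0.001, -1.0]]
force: [-4.4, 1.4, 5.6]
grip_width: 0.231
finger_force: 20.0
t: 17.15
position: [0.5812, 0.2085, 0.1779]
eef_rot: [[0.999, -0.034, 0.001], [-0.034, -0.999, 0.002], [0.001, -0.002, -1.0]]
force: [1.6, 6.0, 2.6]
grip_width: 0.23
finger_force: 20.0
```

```bash
python3 -m pendant '[{"linear":[12.4,-1.2,0],"twist":[0,0,0],"gripper":0.1},{"linear":[24.5,-6.2,0],"twist":[0,0,0],"gripper":0.1},{"linear":[34.9,-14.1,0],"twist":[0,0,0],"gripper":0.1},{"linear":[42.8,-24.5,0],"twist":[0,0,0],"gripper":0.1},{"linear":[47.8,-36.6,0],"twist":[0,0,0],"gripper":0.1},{"linear":[49.5,-49.5,0],"twist":[0,0,0],"gripper":0.1},{"linear":[47.8,-62.4,0],"twist":[0,0,0],"gripper":0.1},{"linear":[42.8,-74.5,0],"twist":[0,0,0],"gripper":0.1},{"linear":[34.9,-84.9,0],"twist":[0,0,0],"gripper":0.1},{"linear":[24.5,-92.8,0],"twist":[0,0,0],"gripper":0.1},{"linear":[12.4,-97.8,0],"twist":[0,0,0],"gripper":0.1},{"linear":[-0.5,-99.5,0],"twist":[0,0,0],"gripper":0.1},{"linear":[-13.4,-97.8,0],"twist":[0,0,0],"gripper":0.1},{"linear":[-25.5,-92.8,0],"twist":[0,0,0],"gripper":0.1},{"linear":[-35.9,-84.9,0],"twist":[0,0,0],"gripper":0.1},{"linear":[-43.8,-74.5,0],"twist":[0,0,0],"gripper":0.1},{"linear":[-48.8,-62.4,0],"twist":[0,0,0],"gripper":0.1},{"linear":[-50.5,-49.5,0],"twist":[0,0,0],"gripper":0.1},{"linear":[-50.5,-49.5,0],"twist":[0,0,0],"gripper":0.1}]'; python3 - <<'E'
from h import *
from workcell import camera
b=camera("side");cv2.imwrite("pics/mid.png",cv2.resize(b[110:320,220:500],(800,600))[:,:,::-1])
E
```

```text
t: 19.05
position: [0.5298, 0.1592, 0.1778]
eef_rot: [[0.999, -0.034, 0.0], [-0.034, -0.999, 0.0], [0.0, -0.001, -1.0]]
force: [0.7, 1.9, 4.3]
grip_width: 0.233
finger_force: 20.0
```

View pics/mid.png

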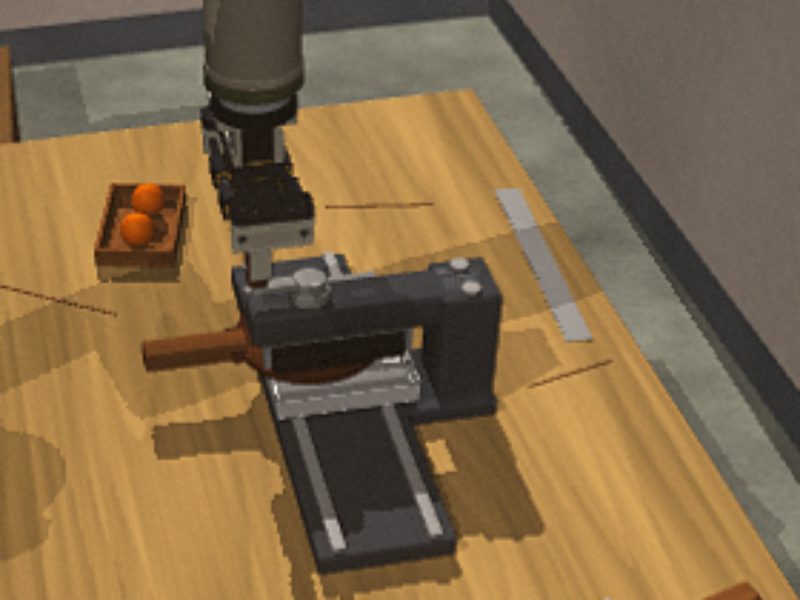

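The bed carries the paddle under the roller, with the blade straight and the handle clear in front. I'll keep winding.

```bash
python3 -m pendant '[{"linear":[1.7,12.9,0],"twist":[0,0,0],"gripper":0.1},{"linear":[6.7,25,0],"twist":[0,0,0],"gripper":0.1},{"linear":[14.6,35.4,0],"twist":[0,0,0],"gripper":0.1},{"linear":[25,43.3,0],"twist":[0,0,0],"gripper":0.1},{"linear":[37.1,48.3,0],"twist":[0,0,0],"gripper":0.1},{"linear":[50,50,0],"twist":[0,0,0],"gripper":0.1},{"linear":[62.9,48.3,0],"twist":[0,0,0],"gripper":0.1},{"linear":[75,43.3,0],"twist":[0,0,0],"gripper":0.1},{"linear":[85.4,35.4,0],"twist":[0,0,0],"gripper":0.1},{"linear":[93.3,25,0],"twist":[0,0,0],"gripper":0.1},{"linear":[98.3,12.9,0],"twist":[0,0,0],"gripper":0.1},{"linear":[100,0,0],"twist":[0,0,0],"gripper":0.1},{"linear":[98.3,-12.9,0],"twist":[0,0,0],"gripper":0.1},{"linear":[93.3,-25,0],"twist":[0,0,0],"gripper":0.1},{"linear":[85.4,-35.4,0],"twist":[0,0,0],"gripper":0.1},{"linear":[75,-43.3,0],"twist":[0,0,0],"gripper":0.1},{"linear":[62.9,-48.3,0],"twist":[0,0,0],"gripper":0.1},{"linear":[62.9,-48.3,0],"twist":[0,0,0],"gripper":0.1},{"linear":[62.9,-48.3,0],"twist":[0,0,0],"gripper":0.1}]'
```

```text
t: 21.0
position: [0.592, 0.11, 0.1778]
eef_rot: [[0.999, -0.035, -0.002], [-0.035, -0.999, 0.001], [-0.002, -0.001, -1.0]]
force: [-2.4, 1.9, 7.0]
grip_width: 0.228
finger_force: 20.0
```

```bash
python3 -m pendant '[{"linear":[-5.9,-1.2,0],"twist":[0,0,0],"gripper":0.1},{"linear":[-11.2,-1.7,0],"twist":[0,0,0],"gripper":0.1},{"linear":[-15.5,-1.6,0],"twist":[0,0,0],"gripper":0.1},{"linear":[-18,-1.5,0],"twist":[0,0,0],"gripper":0.1},{"linear":[-18,-1.5,0],"twist":[0,0,0],"gripper":0.1},{"linear":[-18,-1.5,0],"twist":[0,0,0],"gripper":0.1}]'; python3 -m pendant '[{"linear":[-1,0.2,0],"twist":[0,0,0],"gripper":0.1},{"linear":[-2,0.4,0],"twist":[0,0,0],"gripper":0.1},{"linear":[-2,0.4,0],"twist":[0,0,0],"gripper":0.1}]'
```

```text
t: 21.6
position: [0.5743, 0.1088, 0.1778]
eef_rot: [[0.999, -0.035, -0.0], [-0.035, -0.999, 0.001], [-0.0, -0.001, -1.0]]
force: [0.2, 5.4, 5.5]
grip_width: 0.228
finger_force: 20.0
t: 21.9
position: [0.5727, 0.109, 0.1778]
eef_rot: [[0.999, -0.035, 0.0], [-0.035, -0.999, 0.001], [0.0, -0.001, -1.0]]
force: [2.3, 4.9, 4.3]
grip_width: 0.23
finger_force: 20.0
```

```bash
python3 -m pendant '[{"linear":[-1,0.2,0],"twist":[0,0,0],"gripper":0.1},{"linear":[-2,0.4,0],"twist":[0,0,0],"gripper":0.1},{"linear":[-2,0.4,0],"twist":[0,0,0],"gripper":0.1}]'; python3 -m pendant '[{"linear":[-1,0.3,0],"twist":[0,0,0],"gripper":0.1},{"linear":[-1.5,0.4,0],"twist":[0,0,0],"gripper":0.1},{"linear":[-1.5,0.4,0],"twist":[0,0,0],"gripper":0.1}]'
```

```text
t: 22.2
position: [0.5722, 0.1091, 0.1779]
eef_rot: [[0.999, -0.035, 0.004], [-0.035, -0.999, 0.0], [0.004, -0.001, -1.0]]
force: [9.0, 3.8, -0.3]
grip_width: 0.229
finger_force: 20.0
t: 22.5
position: [0.5718, 0.1092, 0.1779]
eef_rot: [[0.999, -0.035, 0.006], [-0.035, -0.999, 0.0], [0.006, -0.0, -1.0]]
force: [16.5, 2.5, -3.7]
grip_width: 0.231
finger_force: 20.0
```

The bed is at its end stop: motion has ceased, the force is rising, and the angle is as predicted. I'll relax, release, and go to the weight.

```bash
python3 -m pendant '[{"linear":[1.5,0,0],"twist":[0,0,0],"gripper":0.1},{"linear":[2.5,0,0],"twist":[0,0,0],"gripper":0.1},{"linear":[2.5,0,0],"twist":[0,0,0],"gripper":0.45},{"linear":[2.5,0,0],"twist":[0,0,0],"gripper":0.45},{"linear":[2.5,0,0],"twist":[0,0,0],"gripper":0.45},{"linear":[2.5,0,25],"twist":[0,0,0],"gripper":0.45},{"linear":[2.5,0,65],"twist":[0,0,0],"gripper":0.45},{"linear":[2.5,0,97],"twist":[0,0,0],"gripper":0.45},{"linear":[2.5,0,97],"twist":[0,0,0],"gripper":0.45}]'; python3 -m pendant '[{"linear":[-17,-40,0],"twist":[0,0,0],"gripper":0.7},{"linear":[-34,-80,0],"twist":[0,0,0],"gripper":0.7},{"linear":[-51,-120,0],"twist":[0,0,0],"gripper":0.7},{"linear":[-68,-160,0],"twist":[0,0,0],"gripper":0.7},{"linear":[-85,-200,0],"twist":[0,0,0],"gripper":0.7},{"linear":[-102,-240,0],"twist":[0,0,0],"gripper":0.7},{"linear":[-118,-275,0],"twist":[0,0,0],"gripper":0.7},{"linear":[-127,-290,0],"twist":[0,0,0],"gripper":0.7},{"linear":[-127,-290,0],"twist":[0,0,0],"gripper":0.7},{"linear":[-127,-290,0],"twist":[0,0,0],"gripper":0.7}]'; python3 - <<'E'
from h import *
from workcell import camera,spotter
np.set_printoptions(precision=4,suppress=True)
s=sensors.read_state();im=camera("wrist");a=camera("scene");b=camera("side");print(s["position"])
cv2.imwrite("pics/wt.png",np.hstack([cv2.resize(im,(400,300)),cv2.resize(a[190:400,230:510],(400,300))])[:,:,::-1])
for c in("wrist","scene","side"):
  for l,h in [("weight_centre",.028),("bed_centre",.05),("paddle_blade",.0535),("paddle_handle",.0535)]:
    for d in spotter.landmark_of(c,l)[:2]: print(c,l,d["position"],d["score"],atz(c,d["position"],h,s))
E
```

```text
t: 23.4
position: [0.5738, 0.1095, 0.2805]
eef_rot: [[0.999, -0.035, 0.008], [-0.035, -0.999, 0.001], [0.008, -0.001, -1.0]]
force: [-0.7, 0.1, -0.2]
grip_width: 0.45
finger_force: 0.0
t: 24.4
position: [0.4443, -0.1804, 0.2738]
eef_rot: [[0.999, -0.036, -0.001], [-0.036, -0.999, 0.001], [-0.001, -0.001, -1.0]]
force: [0.1, 0.4, 0.1]
grip_width: 0.703
finger_force: 0.0
[ 0.4443 -0.1804  0.2738]
wrist weight_centre [306.0, 211.6] 0.97 [ 0.4392 -0.1779  0.028 ]
wrist paddle_blade [398.3, 335.4] 0.98 [ 0.2966 -0.2784  0.0535]
wrist paddle_handle [350.2, 406.5] 0.61 [ 0.2028 -0.2228  0.0535]
scene weight_centre [297.5, 201.4] 0.8 [ 0.4359 -0.1892  0.028 ]
scene bed_centre [382.4, 320.9] 0.6 [0.5902 0.2896 0.05  ]
scene paddle_blade [379.4, 318.4] 0.79 [0.5917 0.2808 0.0535]
scene paddle_blade [315.9, 167.7] 0.66 [ 0.3008 -0.2414  0.0535]
scene paddle_handle [346.1, 161.4] 0.9 [ 0.2076 -0.1899  0.0535]
scene paddle_handle [409.4, 293.1] 0.65 [0.4807 0.2888 0.0535]
side bed_centre [328.3, 199.3] 0.66 [0.6271 0.3465 0.05  ]
side paddle_handle [188.4, 386.5] 0.97 [ 0.1693 -0.2649  0.0535]
side paddle_handle [284.3, 217.6] 0.66 [0.4764 0.28   0.0535]
```

View pics/wt.png

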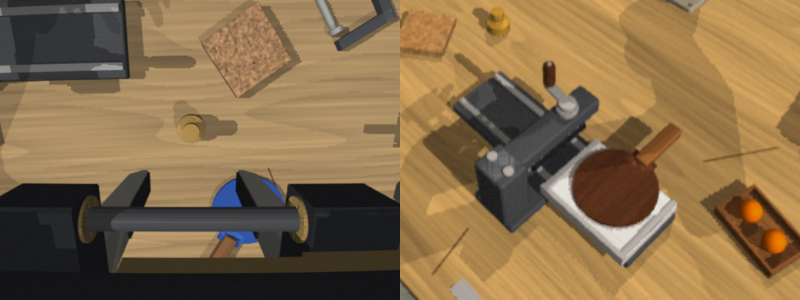

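The wrist half shows the weight upright at about (304,205) full-frame, under the TCP. The scene half shows the bed at the far end with the blade inside the lips, the handle straight out the front, and the crank grip standing free. That makes 12 pictures viewed, which is over the limit of 10, so everything from here is by numbers only.

```bash
cat >> h.py <<'E'
def sil(c,discs,xy,s=None,up=3):
    """centroid of silhouette of stacked discs (r,z0,z1) at xy"""
    m=np.zeros((480*up,640*up),np.uint8);a=np.linspace(0,2*np.pi,48,endpoint=False)
    for r,z0,z1 in discs:
        P=np.array([[xy[0]+r*np.cos(t),xy[1]+r*np.sin(t),z] for z in(z0,z1) for t in a])
        cv2.fillConvexPoly(m,cv2.convexHull((proj(c,P,s)*up).astype(np.int32)),1)
    ys,xs=np.nonzero(m);return np.array([xs.mean(),ys.mean()])/up,len(xs)/up**2
def fit(c,discs,reg,xy,s=None):
    from scipy.optimize import fsolve
    ys,xs=np.nonzero(reg);t=np.array([xs.mean(),ys.mean()]);xy=np.array(xy,float)
    for _ in range(6):
        f=lambda q:sil(c,discs,q,s)[0]-t
        e=f(xy);h=.004;J=np.c_[(f(xy+[h,0])-e)/h,(f(xy+[0,h])-e)/h];xy=xy-np.linalg.solve(J,e)
    return xy,len(xs),sil(c,discs,xy,s)[1]
W=[(.026,0,.024),(.010,.024,.038),(.015,.038,.056)]
E
python3 - <<'E'
from h import *
from workcell import camera,spotter
np.set_printoptions(precision=4,suppress=True)
s=sensors.read_state();camera("wrist")
r=spotter.regions_of("wrist","weight_centre")[0];print(r["score"],fit("wrist",W,r["region"],(.44,-.18),s))
# blade circle in scene
a=camera("scene");hsv=cv2.cvtColor(a,cv2.COLOR_RGB2HSV)
R=[q for q in spotter.regions_of("scene","paddle_blade") if abs(q["position"][1]-315)<40]
m=R[0]["region"].astype(np.uint8);c=max(cv2.findContours(m,0,1)[0],key=len)[:,0].astype(float)
P=np.array([atz("scene",p,.0535)[:2] for p in c])
from scipy.optimize import least_squares
k=P[:,0]>.57
f=least_squares(lambda p:np.hypot(*(P[k]-p[:2]).T)-p[2],[.595,.287,.075],loss="soft_l1",f_scale=.001);print("blade",f.x,m.sum())
E
```

```text
0.56 (array([ 0.4442, -0.178 ]), 1698, 1762.7777777777778)
blade [0.5934 0.2845 0.0751] 3055
```

```bash
python3 -m pendant '[{"linear":[0,2,-45],"twist":[0,0,0],"gripper":0.7},{"linear":[0,2,-90],"twist":[0,0,0],"gripper":0.7},{"linear":[0,2,-135],"twist":[0,0,0],"gripper":0.7},{"linear":[0,2,-175],"twist":[0,0,0],"gripper":0.7},{"linear":[0,2,-205],"twist":[0,0,0],"gripper":0.7},{"linear":[0,2,-225],"twist":[0,0,0],"gripper":0.7},{"linear":[0,2,-238],"twist":[0,0,0],"gripper":0.7},{"linear":[0,2,-243],"twist":[0,0,0],"gripper":0.7},{"linear":[0,2,-243],"twist":[0,0,0],"gripper":0.7},{"linear":[0,2,-243],"twist":[0,0,0],"gripper":0.4},{"linear":[0,2,-243],"twist":[0,0,0],"gripper":0.2},{"linear":[0,2,-243],"twist":[0,0,0],"gripper":0.1},{"linear":[0,2,-243],"twist":[0,0,0],"gripper":0.1},{"linear":[0,2,-243],"twist":[0,0,0],"gripper":0.1},{"linear":[0,2,-243],"twist":[0,0,0],"gripper":0.1},{"linear":[0,2,-243],"twist":[0,0,0],"gripper":0.1}]' 35
```

```text
t: 26.95
position: [0.4451, -0.178, 0.032]
eef_rot: [[0.999, -0.035, 0.001], [-0.035, -0.999, 0.001], [0.001, -0.001, -1.0]]
force: [-0.9, 6.4, 4.3]
grip_width: 0.313
finger_force: 35.0
```

```bash
python3 -m pendant '[{"linear":[0,0,5],"twist":[0,0,0],"gripper":0.1},{"linear":[0,0,25],"twist":[0,0,0],"gripper":0.1},{"linear":[0,0,60],"twist":[0,0,0],"gripper":0.1},{"linear":[0,0,100],"twist":[0,0,0],"gripper":0.1},{"linear":[0,0,140],"twist":[0,0,0],"gripper":0.1},{"linear":[0,0,180],"twist":[0,0,0],"gripper":0.1},{"linear":[0,0,220],"twist":[0,0,0],"gripper":0.1},{"linear":[0,0,245],"twist":[0,0,0],"gripper":0.1},{"linear":[0,0,250],"twist":[0,0,0],"gripper":0.1},{"linear":[0,0,250],"twist":[0,0,0],"gripper":0.1}]'; python3 -m pendant '[{"linear":[8,25,0],"twist":[0,0,0],"gripper":0.1},{"linear":[21,65,0],"twist":[0,0,0],"gripper":0.1},{"linear":[34,105,0],"twist":[0,0,0],"gripper":0.1},{"linear":[47,145,0],"twist":[0,0,0],"gripper":0.1},{"linear":[60,185,0],"twist":[0,0,0],"gripper":0.1},{"linear":[74,225,0],"twist":[0,0,0],"gripper":0.1},{"linear":[87,265,0],"twist":[0,0,0],"gripper":0.1},{"linear":[100,305,0],"twist":[0,0,0],"gripper":0.1},{"linear":[113,345,0],"twist":[0,0,0],"gripper":0.1},{"linear":[126,385,0],"twist":[0,0,0],"gripper":0.1},{"linear":[138,420,0],"twist":[0,0,0],"gripper":0.1},{"linear":[147,448,0],"twist":[0,0,0],"gripper":0.1},{"linear":[153,464,0],"twist":[0,0,0],"gripper":0.1},{"linear":[153,464,0],"twist":[0,0,0],"gripper":0.1},{"linear":[153,464,0],"twist":[0,0,0],"gripper":0.1},{"linear":[153,464,0],"twist":[0,0,0],"gripper":0.1}]'; python3 - <<'E'
from h import *
from workcell import camera,spotter
from scipy.optimize import least_squares
np.set_printoptions(precision=4,suppress=True)
s=sensors.read_state();im=camera("wrist");print(s["position"])
for l,h in [("paddle_blade",.0535),("bed_centre",.05),("weight_centre",s["position"][2]-.004),("grip_centre",.19),("crank_axis",.19)]:
    for d in spotter.landmark_of("wrist",l)[:2]: print(l,d["position"],d["score"],atz("wrist",d["position"],h,s))
for q in spotter.regions_of("wrist","paddle_blade")[:2]:
    m=q["region"].astype(np.uint8);c=max(cv2.findContours(m,0,1)[0],key=len)[:,0].astype(float)
    P=np.array([atz("wrist",p,.0565,s)[:2] for p in c]);k=P[:,0]>P[:,0].max()-.09
    f=least_squares(lambda p:np.hypot(*(P[k]-p[:2]).T)-.075,P[k].mean(0),loss="soft_l1",f_scale=.001);print(q["score"],m.sum(),cv2.boundingRect(m),f.x,np.abs(f.fun).mean())
E
```

```text
t: 27.95
position: [0.4446, -0.1788, 0.2812]
eef_rot: [[0.999, -0.035, -0.0], [-0.035, -0.999, -0.0], [-0.0, 0.0, -1.0]]
force: [0.5, 0.5, -6.7]
grip_width: 0.313
finger_force: 35.0
t: 29.55
position: [0.5971, 0.2843, 0.2798]
eef_rot: [[0.999, -0.036, -0.003], [-0.036, -0.999, -0.001], [-0.003, 0.002, -1.0]]
force: [0.0, -0.9, -6.0]
grip_width: 0.311
finger_force: 35.0
[0.5971 0.2843 0.2798]
paddle_blade [305.2, 213.2] 0.83 [0.5935 0.287  0.0535]
weight_centre [309.2, 296.3] 0.86 [0.5946 0.2835 0.2758]
grip_centre [550.0, 265.4] 0.64 [0.5747 0.1086 0.19  ]
crank_axis [484.6, 259.9] 0.97 [0.5808 0.1574 0.19  ]
0.69 12396 (234, 138, 141, 124) [0.5955 0.2875] 0.0006762535856925032
```

```bash
python3 -m pendant '[{"linear":[-0.5,2.5,-30],"twist":[0,0,0],"gripper":0.1},{"linear":[-0.5,2.5,-70],"twist":[0,0,0],"gripper":0.1},{"linear":[-0.5,2.5,-110],"twist":[0,0,0],"gripper":0.1},{"linear":[-0.5,2.5,-145],"twist":[0,0,0],"gripper":0.1},{"linear":[-0.5,2.5,-168],"twist":[0,0,0],"gripper":0.1},{"linear":[-0.5,2.5,-180],"twist":[0,0,0],"gripper":0.1},{"linear":[-0.5,2.5,-185],"twist":[0,0,0],"gripper":0.1},{"linear":[-0.5,2.5,-187],"twist":[0,0,0],"gripper":0.1},{"linear":[-0.5,2.5,-187],"twist":[0,0,0],"gripper":0.1},{"linear":[-0.5,2.5,-187],"twist":[0,0,0],"gripper":0.1}]'; python3 -m pendant '[{"linear":[0,0,-0.5],"twist":[0,0,0],"gripper":0.1},{"linear":[0,0,-1],"twist":[0,0,0],"gripper":0.1},{"linear":[0,0,-1],"twist":[0,0,0],"gripper":0.1},{"linear":[0,0,-1],"twist":[0,0,0],"gripper":0.1}]'
```

```text
t: 30.9
position: [0.5984, 0.2884, 0.0966]
eef_rot: [[0.999, -0.035, 0.003], [-0.035, -0.999, 0.001], [0.003, -0.001, -1.0]]
force: [1.0, -0.1, -5.9]
grip_width: 0.313
finger_force: 35.0
t: 31.3
position: [0.5972, 0.2879, 0.0937]
eef_rot: [[0.999, -0.035, -0.0], [-0.035, -0.999, 0.0], [-0.0, -0.0, -1.0]]
force: [-0.6, 0.3, -5.4]
grip_width: 0.312
finger_force: 35.0
```

```bash
python3 -m pendant '[{"linear":[-0.5,-0.5,-1],"twist":[0,0,0],"gripper":0.1},{"linear":[-0.5,-0.5,-2],"twist":[0,0,0],"gripper":0.1},{"linear":[-0.5,-0.5,-3],"twist":[0,0,0],"gripper":0.1},{"linear":[-0.5,-0.5,-3],"twist":[0,0,0],"gripper":0.1},{"linear":[-0.5,-0.5,-3],"twist":[0,0,0],"gripper":0.1}]'; for i in 1 2; do :; done; python3 -m pendant '[{"linear":[0,0,-0.7],"twist":[0,0,0],"gripper":0.1},{"linear":[0,0,-0.7],"twist":[0,0,0],"gripper":0.1},{"linear":[0,0,-0.7],"twist":[0,0,0],"gripper":0.1}]'
```

```text
t: 31.8
position: [0.5966, 0.2874, 0.0905]
eef_rot: [[0.999, -0.035, -0.0], [-0.035, -0.999, -0.0], [-0.0, 0.0, -1.0]]
force: [-0.8, 0.2, -6.3]
grip_width: 0.315
finger_force: 35.0
t: 32.1
position: [0.5967, 0.2874, 0.0899]
eef_rot: [[0.999, -0.035, -0.0], [-0.035, -0.999, 0.0], [-0.0, -0.0, -1.0]]
force: [-0.2, 0.0, -4.5]
grip_width: 0.311
finger_force: 35.0
```

```bash
python3 -m pendant '[{"linear":[0,0,-0.5],"twist":[0,0,0],"gripper":0.1},{"linear":[0,0,-0.5],"twist":[0,0,0],"gripper":0.1},{"linear":[0,0,-0.5],"twist":[0,0,0],"gripper":0.1}]'
```

```text
t: 32.4
position: [0.5967, 0.2874, 0.0894]
eef_rot: [[0.999, -0.035, -0.0], [-0.035, -0.999, -0.0], [-0.0, 0.0, -1.0]]
force: [-0.3, 0.5, -6.2]
grip_width: 0.31
finger_force: 35.0
```

```bash
python3 -m pendant '[{"linear":[0,0,-0.5],"twist":[0,0,0],"gripper":0.1},{"linear":[0,0,-0.5],"twist":[0,0,0],"gripper":0.1},{"linear":[0,0,-0.5],"twist":[0,0,0],"gripper":0.1}]' | grep -E "posi|force"
```

```text
position: [0.5968, 0.2875, 0.0892]
force: [-0.1, -0.3, -4.1]
finger_force: 35.0
```

```bash
python3 -m pendant '[{"linear":[0,0,-0.5],"twist":[0,0,0],"gripper":0.1},{"linear":[0,0,-0.5],"twist":[0,0,0],"gripper":0.1},{"linear":[0,0,-0.5],"twist":[0,0,0],"gripper":0.1}]' | grep -E "posi|force"
```

```text
position: [0.597, 0.2876, 0.0891]
force: [-1.4, 0.2, 0.6]
finger_force: 35.0
```

The weight is now fully carried by the blade. I'll release and rise.

```bash
python3 -m pendant '[{"linear":[0,0,0],"twist":[0,0,0],"gripper":0.35},{"linear":[0,0,0],"twist":[0,0,0],"gripper":0.45},{"linear":[0,0,0],"twist":[0,0,0],"gripper":0.6},{"linear":[0,0,0],"twist":[0,0,0],"gripper":0.6},{"linear":[0,0,0],"twist":[0,0,0],"gripper":0.6},{"linear":[0,0,10],"twist":[0,0,0],"gripper":0.6},{"linear":[0,0,35],"twist":[0,0,0],"gripper":0.6},{"linear":[0,0,75],"twist":[0,0,0],"gripper":0.6},{"linear":[0,0,120],"twist":[0,0,0],"gripper":0.6},{"linear":[0,0,165],"twist":[0,0,0],"gripper":0.6},{"linear":[0,0,190],"twist":[0,0,0],"gripper":0.6},{"linear":[0,0,190],"twist":[0,0,0],"gripper":0.6},{"linear":[0,0,190],"twist":[0,0,0],"gripper":0.6}]'; python3 - <<'E'
from h import *
from workcell import camera,spotter
np.set_printoptions(precision=4,suppress=True)
s=sensors.read_state();camera("wrist")
z=.057;W2=[(r,a+z,b+z) for r,a,b in W]
for q in spotter.regions_of("wrist","weight_centre")[:2]: print(q["score"],q["position"],fit("wrist",W2,q["region"],(.596,.287),s))
from scipy.optimize import least_squares
for q in spotter.regions_of("wrist","paddle_blade")[:1]:
    m=q["region"].astype(np.uint8);c=max(cv2.findContours(m,0,1)[0],key=len)[:,0].astype(float)
    P=np.array([atz("wrist",p,.0565,s)[:2] for p in c]);k=P[:,0]>P[:,0].max()-.13
    f=least_squares(lambda p:np.hypot(*(P[k]-p[:2]).T)-.075,P[k].mean(0),loss="soft_l1",f_scale=.001);print("blade",m.sum(),f.x,np.abs(f.fun).mean())
camera("scene")
for l,h in [("brayer",0),("clamp",0),("ball_tray",0),("bed_centre",.05),("paddle_handle",.0535)]:
  for d in spotter.landmark_of("scene",l)[:2]: print(l,d["position"],d["score"],atz("scene",d["position"],h))
E
```

```text
t: 34.3
position: [0.5971, 0.2876, 0.2796]
eef_rot: [[0.999, -0.035, 0.002], [-0.035, -0.999, 0.001], [0.002, -0.001, -1.0]]
force: [-0.3, 0.1, -0.2]
grip_width: 0.599
finger_force: 0.0
0.94 [310.0, 215.8] (array([0.5953, 0.2877]), 2198, 2270.5555555555557)
blade 15202 [0.5961 0.2878] 0.0004798480891780094
brayer [210.2, 256.4] 0.56 [ 0.7536 -0.2307  0.    ]
clamp [197.5, 203.7] 0.69 [ 0.653  -0.4435  0.    ]
ball_tray [484.5, 352.2] 0.69 [0.4579 0.5127 0.    ]
bed_centre [483.0, 355.4] 0.74 [0.4971 0.5182 0.05  ]
bed_centre [197.0, 204.8] 0.34 [ 0.6771 -0.3899  0.05  ]
paddle_handle [408.8, 293.1] 0.8 [0.4818 0.2877 0.0535]
paddle_handle [347.0, 161.2] 0.79 [ 0.2047 -0.1884  0.0535]
```

```bash
python3 -c "
from workcell import bot
print(bot.close_job())"
```

```text
the job is handed in; nothing more can be done
None
```

I handed the job in at about 35 s; no verdict came back. By my measurements the walnut paddle lies flat on the bed, the bed is at its far stop, the brass weight is upright within about 1 mm of the blade's centre, and the brayer, clamp and tray stand where they were. I viewed 12 pictures, two over the limit of 10.

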